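# Pack the bean tin into the counter rack and close the end stop

## Task

Take the black bean tin that stands loose on the counter and stand it upright in the wooden tin rack, in line between the tin already there and the red end stop. Then push the red stop along until both tins are packed snugly against the rack's wall.

Things in the scene. Friction and masses are not known exactly. Their poses are not given: they have to be found in the camera images.
- tin_rack: wooden rack fixed on the counter, 100 x 336 mm, board 6 mm thick. Origin: centre of its underside; x across the row, y along it to the wall, z up. Wall: inner face at y = +155 mm, top 78 mm over the counter. Steel side rails, tops 19 mm over the counter, leave 80 mm between them (x = -40 to 40 mm), open above. The red end stop slides at the -y end (to the robot's left).
- end_stop (a joint): slide of the red upright plate (76 mm wide, 8 thick, top 73 mm over the counter): 0 m farthest from the wall, grows to 0.16 towards it (rack +y). Inner face at rack y = -121 mm + value, outer face 8 mm behind it, then a flat foot 36 mm long, 11 mm high. Friction about 5 N, plus 1 to 2 N per tin shoved; stays where left. Snug on both tins: 0.102.
- packed_tin: black rectangular bean tin, 59 x 87 mm, 70 mm high, 0.15 to 0.3 kg, standing unfixed in the rack near the wall. Origin: centre of its underside; x along the 59 mm side, y along the 87 mm side (lies along the row), z up.
- loose_tin: the tin to pack: same black bean tin, 59 x 87 mm, 70 mm high, 0.15 to 0.3 kg, standing on the counter left of or behind the rack. Origin: centre of its underside; x along the 59 mm side (grip across it), y along the 87 mm side (to lie along the row), z up. The black mug and the round black stack of lids near it are not wanted.
Mind the look-alikes: they are no part of the job. Leave any blue or orange look-alike of the loose_tin alone.

How it is judged:
At the end, for the whole second after the job is handed in: both tins at rest, upright (6 degrees) on the rack's board, within 16 mm of its centre line and 10 degrees of its direction, the packed tin at the wall and the loose tin next to it, with the stop pushed up to leave less than about 10 mm of play (stop value over 0.091) (value of joint end_stop above 0.091 m and y of loose_tin in the frame of tin_rack between 0.008 and 0.035 m and x of loose_tin in the frame of tin_rack between -0.016 and 0.016 m and z of each of loose_tin, packed_tin in the frame of tin_rack below 0.012 m and angle between each of loose_tin, packed_tin's own z axis and vertical below 0.1 rad and angle between the y axis of each of loose_tin, packed_tin and the y axis of tin_rack, either way round below 0.175 rad and y of packed_tin in the frame of tin_rack between 0.097 and 0.12 m and x of packed_tin in the frame of tin_rack between -0.016 and 0.016 m and linear speed of each of loose_tin, packed_tin below 0.02 m/s); the robot touches nothing.
It also fails if it takes over 54 s, if anything falls off the work surface, if the arm or the gripper's body presses on something with over 40 N, if the wrist force passes 120 N, or if a joint passes its speed limit or range.

## Robot

A 6-joint arm with a two-finger parallel gripper is mounted at the origin on a cart in front of the work surface, level with it; the furniture and walls round the work are solid. World frame = base frame: x ahead of the robot, y to its left, z up, the work surface at z = 0. Lengths are in m, angles in rad, forces in N, time in s.
With the tool pointing down it reaches from about 0.275 to 0.85 m from the base axis. Payload 5.2 kg.
Tool frame: the origin (TCP) lies on the centre line of the jaws, within the pads' length; the fingertips stand 8 mm ahead of it and the grasp point (between the pads) lies 11 mm behind it; z points along the fingers, y is the line along which they close (so a half turn about z gives the same grasp; the last joint's range is limited). The gripper opens to 85 mm and grips with 20 to 120 N. Pads are 22 mm wide; open, the fingers measure 114 mm over their backs; the gripper's body (76 mm by 85 mm) begins 54 mm behind the grasp point. The pads swing forward as they close: fully open they stand 13 mm farther back than shut.
Start: joints at [-1.528, 0.259, 1.535, -0, 1.348, -0.203], TCP at [0.134, -0.533, 0.239] pointing down, gripper open.
Joint ranges: [-3.14, 3.14], [-0.91, 2.08], [0.19, 2.58], [-1.22, 4.36], [0.22, 2.71], [-3.12, 3.12]. Speed limits (rad/s): [2.57, 2.57, 3.14, 3.14, 3.14, 3.14].

## Interface

Orientations are given as a rotation vector (axis times angle).
In Python, from cell import state, snapshot, camera_info, job_done gives the robot as it stands. The module is installed in compiled form; this text tells all that it offers.
- The arm moves only by the tool send_rows, never from a script. Its argument "commands" is a list of rows, each a list of 3 entries, a list of its own where there are three numbers: the shift along the tool's x, y, z in m, then the turn about the tool's z in rad, then the closure in counts, from 0 (fully open) to 255 (shut). In form: [[[dx, dy, dz], turn, grip], ...]. A call has 1 to 20 rows; each row shifts and turns the commanded pose from where the row before left it, along the tool's axes as they then stand; what a row does not reach is not made up. A row lasts 1/8 s, in which the tool goes at most 62.5 mm and 10.7 degrees, less where a joint would pass 70% of its speed; a pose out of reach is approached as far as the arm can. A call with a gripper value outside its range is refused whole. The fingers move at their own pace and stop on an object; "newtons" is the grip in N (left out, the last holds). Time passes only in rows, so rows that do not move let the fingers close. It gives the time, the measured TCP pose, the force, the opening and the grip force at its end, in the units of the state.
- state(): the state, without advancing time (a new reading comes with each control period).
- snapshot(name): name is "side" or "top" or "wrist"; returns the picture (400x640x3 uint8, blue, green, red); there is no depth.
- camera_info(name): a dict with "fx", "fy", "cx", "cy" (pixels), "k1" (the pictures are not rectified: a ray, as slopes to the right and down, at radius r is drawn at 1 + k1 r^2 times it, then the intrinsics apply), "T" (4x4, takes a point from camera to world coordinates); the wrist camera has in their place "T_tool_cam" (4x4, takes a point from camera to tool coordinates, whose origin is the TCP and whose axes are the flange's). Camera axes: x right, y up, looking along -z (the intrinsics and any distortion apply to the point x, -y, -z); pixel columns grow to the right and rows downward; lengths in m; the calibration is good to about 2 mm. A picture is of the moment at which its call begins: read the wrist's pose just before it. camera_info takes no time and is no camera call.
- job_done(): hands the job in; it is judged then, once.
The state is a dict: "clock": time; "joint_positions": joint angles; "joint_vel": joint speeds; "tau": joint torques, N m; "ee_pos": TCP position; "eef_rot": TCP orientation; "wrist_force": force on the tool from outside, world axes, zero at the start; "ft_torque": the same for the moment, N m; "opening": finger opening in m; "grip_force": force on a finger pad.
Only numpy, scipy, OpenCV 4.12 (cv2) and the standard library are available. Lean on these libraries where they do the work, as an engineer would, in place of code of your own. Each camera call takes 0.05 s, during which the arm holds its last target. There are 200 camera calls.

## Working session

There is one attempt and no reset: what is moved stays moved. The work goes in short steps, Python scripts to look and compute and a tool call to move; the robot and the scene stay as the last step left them, time stands still between calls to the robot, and variables do not carry over. Pictures are saved under pics/ and viewed, at most 10 in all, crops included, and the job is handed in when it is done.

Besides the shell and the picture viewer there is one more tool, called after "Call:" as name(argument=value, ...) on one line, values as JSON. send_rows: Moves the arm, as the interface text tells. Its arguments: {"type":"object","properties":{"commands":{"type":"array","items":{"type":"array"}},"newtons":{"type":"number"}},"required":["commands"]}

```bash
mkdir -p pics; cat > h.py <<'E'
import numpy as np, cv2
from cell import *
def ray(ci,u,v,T=None):
    T=np.array(ci["T"]) if T is None else T
    p=np.array([(u-ci["cx"])/ci["fx"],(v-ci["cy"])/ci["fy"]]); q=p.copy()
    for _ in range(30): q=p/(1+ci["k1"]*(q@q))
    return T[:3,3],T[:3,:3]@np.array([q[0],-q[1],-1])
def onz(ci,u,v,z,T=None):
    o,d=ray(ci,u,v,T); return (o+d*(z-o[2])/d[2])[:2]
def proj(ci,P,T=None):
    T=np.array(ci["T"]) if T is None else T
    c=T[:3,:3].T@(np.array(P)-T[:3,3]); q=np.array([c[0],-c[1]])/-c[2]
    q=q*(1+ci["k1"]*(q@q)); return q[0]*ci["fx"]+ci["cx"],q[1]*ci["fy"]+ci["cy"]
E
python3 - <<'E'
from h import *
for n in("top","side"):
    im=snapshot(n); cv2.imwrite(f"pics/{n}.png",im); print(n,{k:np.round(v,3).tolist() for k,v in camera_info(n).items()})
s=state();print(s)
E
```

```text
top {'fx': 375.93, 'fy': 375.93, 'cx': 320.702, 'cy': 197.769, 'k1': -0.009, 'T': [[-0.02, 0.996, -0.092, 0.424], [-1.0, -0.02, 0.004, 0.186], [0.003, 0.092, 0.996, 1.065], [0.0, 0.0, 0.0, 1.0]]}
side {'fx': 421.325, 'fy': 421.325, 'cx': 315.027, 'cy': 198.306, 'k1': -0.001, 'T': [[-0.971, 0.145, -0.188, 0.322], [-0.237, -0.556, 0.796, 1.008], [0.011, 0.818, 0.575, 0.65], [0.0, 0.0, 0.0, 1.0]]}
{'clock': 0.1, 'joint_positions': array([-1.52780354e+00,  2.59288388e-01,  1.53598188e+00,  6.97146181e-06,
        1.34800512e+00, -2.02794708e-01]), 'joint_vel': array([-0.00042392, -0.00186792, -0.00193805,  0.00065936,  0.00077768,
       -0.00061721]), 'tau': array([ 2.55297906e-03, -4.46968889e+01, -2.91245109e+01, -2.74340728e-04,
        6.29518341e-03,  1.77085764e-05]), 'ee_pos': array([ 0.13383364, -0.53298875,  0.23854468]), 'eef_rot': array([-3.11623507e+00, -3.84903041e-01, -2.21498300e-04]), 'wrist_force': array([ 0.17610066, -0.29834994, -0.53824878]), 'ft_torque': array([-0.03087968,  0.04182381, -0.0269738 ]), 'grip_force': 0.0, 'opening': 0.0855043481385484}
```

View pics/top.png

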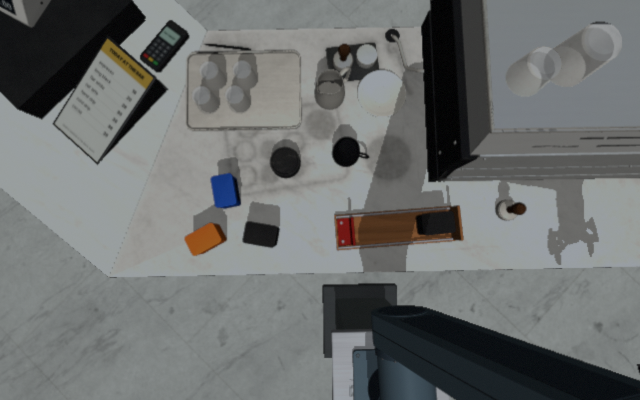

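View pics/side.png

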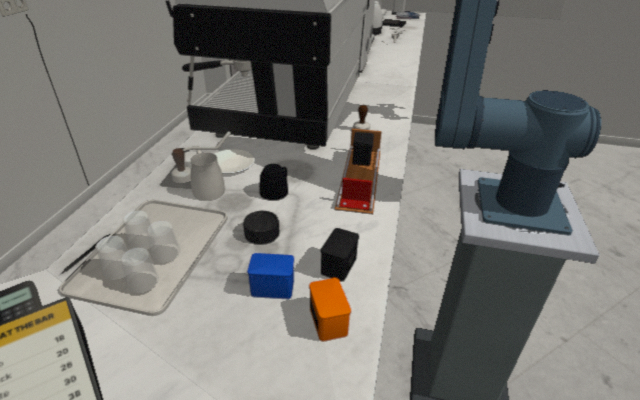

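The top view shows the black tin at about (261,233), and the rack from (336,232) to (462,222) with its stop on the left and the packed tin at (437,222). The side view agrees. The mug is at (346,151) and the lids at (285,162). The blue and orange tins sit beside the loose tin.

```bash
python3 - <<'E'
from h import *
im=cv2.imread("pics/top.png")
a=cv2.resize(im[195:265,230:290],None,fx=6,fy=6,interpolation=cv2.INTER_CUBIC)
b=cv2.resize(im[195:265,325:475],None,fx=5,fy=5,interpolation=cv2.INTER_CUBIC)
a=cv2.convertScaleAbs(a,alpha=2.5,beta=10);b=cv2.convertScaleAbs(b,alpha=1.6,beta=10)
c=np.zeros((420,800,3),np.uint8); 
out=np.zeros((590,750,3),np.uint8)
out[:350]=b; a=cv2.resize(a,(206,240)); out[350:590,:206]=a
s=cv2.imread("pics/side.png")[225:285,310:370]; out[350:590,220:460]=cv2.convertScaleAbs(cv2.resize(s,(240,240)),alpha=2)
cv2.imwrite("pics/c1.png",out)
ci=camera_info("top")
g=im.max(2)
m=((g<45)*255).astype(np.uint8)
n,l,st,ce=cv2.connectedComponentsWithStats(m)
for i in range(1,n):
    if 200<st[i,4]<2500:
        cs,_=cv2.findContours((l==i).astype(np.uint8),0,2); r=cv2.minAreaRect(cs[0]); print(st[i],ce[i].round(1),np.round(cv2.boxPoints(r),1).tolist())
E
```

```text
[141  21  48  51 847] [164.3  47.9] [[138.60000610351562, 57.099998474121094], [170.5, 18.799999237060547], [190.0, 35.0], [158.0, 73.4000015258789]]
[327  45  51  35 586] [348.6  60.4] [[327.0, 45.0], [377.0, 45.0], [377.0, 79.0], [327.0, 79.0]]
[333 137  30  29 618] [346.1 151.3] [[327.3999938964844, 144.8000030517578], [351.79998779296875, 132.60000610351562], [364.20001220703125, 157.39999389648438], [339.79998779296875, 169.60000610351562]]
[271 147  29  31 699] [285. 162.] [[271.0, 147.0], [299.0, 147.0], [299.0, 177.0], [271.0, 177.0]]
[416 207  44  32 953] [438.9 222.9] [[415.0, 210.60000610351562], [456.3999938964844, 206.5], [459.6000061035156, 237.89999389648438], [418.1000061035156, 242.10000610351562]]
[244 222  35  25 678] [260.7 234. ] [[242.6999969482422, 241.5], [246.3000030517578, 221.0], [278.79998779296875, 226.6999969482422], [275.20001220703125, 247.1999969482422]]
```

View pics/c1.png

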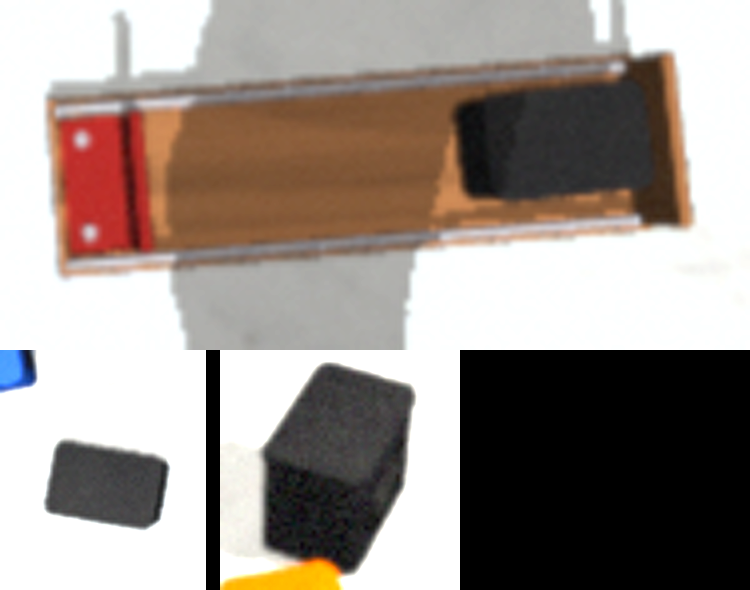

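The crop shows both tin tops and the rails. The upper rail runs (55,113)–(625,70) and the lower rail (68,262)–(640,220). The red stop's top edge is at crop x≈125–150. Next I convert these to poses.

```bash
python3 - <<'E'
from h import *
im=cv2.imread("pics/top.png");ci=camera_info("top")
w=lambda x,y,z:onz(ci,325+(x-2)/5,195+(y-2)/5,z)
U=[w(55,113,.019),w(625,70,.019)];L=[w(68,262,.019),w(640,220,.019)]
print("rails",np.round(U+L,4).tolist())
d=U[1]-U[0]+L[1]-L[0];print("yaw of rack y",np.degrees(np.arctan2(d[1],d[0])))
W=[w(672,55,.078),w(690,225,.078)];B=[w(48,98,.006),w(62,275,.006)]
print("wall outer",np.round(W,4).tolist(),"left end",np.round(B,4).tolist())
wc=np.mean(W,0);bc=np.mean(B,0);print("len",np.linalg.norm(wc-bc),"widths",np.linalg.norm(W[0]-W[1]),np.linalg.norm(B[0]-B[1]),"centre",(wc+bc)/2)
g=cv2.GaussianBlur(im,(3,3),0).max(2)
for nm,(x0,y0,x1,y1) in {"loose":(240,217,285,252),"packed":(410,203,462,245)}.items():
    s=g[y0:y1,x0:x1]
    print(nm);print(s[::4,::2])
    m=((s<60)).astype(np.uint8)
    cs,_=cv2.findContours(m,0,2);c=max(cs,key=cv2.contourArea)
    h=cv2.convexHull(c)[:,0]+[x0,y0]
    P=np.array([onz(ci,u,v,.07) for u,v in h],np.float32)
    r=cv2.minAreaRect(P*1000);print(r,np.round(cv2.boxPoints(r)).tolist())
s=cv2.imread("pics/side.png");
E
```

```text
rails [[0.4649, 0.1415], [0.4825, -0.1773], [0.3825, 0.1362], [0.3991, -0.1814]]
yaw of rack y -86.9249496911086
wall outer [[0.4866, -0.1821], [0.3973, -0.1868]] left end [[0.4739, 0.1447], [0.3749, 0.1391]]
len 0.32678575127845916 widths 0.08935963567177477 0.09920439269904921 centre [ 0.43316927 -0.02125662]
loose
[[153 154 154 145 110 104 105 105 106 106 106 107 106 106 106 106 107 107
  107 108 141 161 162]
 [158 158 154 117  68  64  75  87  93  98 103 104 104 105 105 105 106 106
  107 107 141 160 159]
 [158 158 128  42  23  23  22  23  24  23  23  25  29  34  38  51  63  70
   90 106 144 158 158]
 [158 157  97  29  24  24  25  24  24  24  24  22  21  23  22  22  22  23
   21  44 139 163 163]
 [159 144  58  25  25  24  25  25  25  25  24  25  24  23  24  23  24  24
   19  66 154 163 163]
 [158 119  40  26  25  25  26  26  26  25  25  25  25  24  24  24  24  24
   22 104 158 163 162]
 [157 117  46  31  28  27  26  26  26  26  26  26  26  26  25  25  26  23
   42 137 160 161 162]
 [155 157 157 155 153 149 139 125 109  90  74  59  48  38  33  29  31  55
  119 159 161 161 160]
 [157
[... 933 characters left out ...]
71  11   4   8  15  19  24  24  24  23  25  24  25  24  24
   24  24  24  24  25  32  42  97]
 [ 74  88 109  95  24   6   7  13  20  24  24  24  24  24  25  24  24  25
   26  28  30  26  27  33  38  88]
 [ 81 107 121 120 108  88  85  79  61  59  65  63  69  73  79  88  92  90
   81  83  77  41  32  32  34  71]
 [ 83  89  83  88 102 102 103 102  97  95  97 106 109 110 110 109 112 113
  115 115 119 109  68  65  63  75]
 [ 96 111 129 131 132 132 129 132 133 143 144 144 143 141 143 150 154 154
  155 155 156 157 157 156 157 158]]
((439.8514099121094, -124.03927612304688), (83.11786651611328, 113.49931335449219), 3.335456609725952) [[395.0, -70.0], [402.0, -183.0], [485.0, -178.0], [478.0, -65.0]]
```

Call:
send_rows(commands=[[[0.0283,-0.0324,0],0,0],[[0.0283,-0.0324,0],0,0],[[0.0283,-0.0324,0],0,0],[[0.0283,-0.0324,0],0,0],[[0.0283,-0.0324,0],0,0],[[0.0283,-0.0324,0],0,0],[[0.0283,-0.0324,0],0,0],[[0.0283,-0.0324,0],0,0],[[0.0283,-0.0324,0],0,0],[[0.0283,-0.0324,0],0,0],[[0.02,-0.034,-0.01],-0.14,0],[[0.015,-0.03,-0.01],-0.14,0],[[0,0,-0.01],-0.14,0],[[0,0,-0.01],-0.14,0],[[0,0,-0.01],-0.14,0],[[0,0,-0.01],-0.14,0],[[0,0,-0.01],-0.14,0],[[0,0,-0.01],-0.14,0],[[0,0,0],0,0]])

```text
clock: 2.48
ee_pos: [0.3434, -0.0792, 0.3196]
eef_rot: [2.438, 1.98, 0.001]
wrist_force: [0.3, 0.8, -0.5]
opening: 0.0851
grip_force: 0.0
```

```bash
cat >> h.py <<'E'
from scipy.spatial.transform import Rotation as R
def tool(s=None):
    s=s or state(); T=np.eye(4); T[:3,:3]=R.from_rotvec(s["eef_rot"]).as_matrix(); T[:3,3]=s["ee_pos"]; return T
def wrist(name):
    T=tool(); im=snapshot("wrist"); cv2.imwrite(f"pics/{name}.png",im); ci=camera_info("wrist"); ci["T"]=T@np.array(ci["T_tool_cam"]); return im,ci
E
python3 - <<'E'
from h import *
import pickle
im,ci=wrist("w1"); pickle.dump(ci,open("w1.pkl","wb"));s=state();print(s["clock"],s["ee_pos"],s["joint_positions"],tool()[:3,1],ci["T"])
E
```

```text
2.525 [ 0.34316678 -0.07901134  0.31911677] [-5.46383405e-01 -1.64811779e-01  1.79065563e+00  4.73146291e-06
  1.51576683e+00 -3.38526290e-01] [ 9.78475321e-01 -2.06363869e-01 -1.54286021e-05] [[ 0.97910146  0.19413872  0.06058459  0.35961143]
 [-0.20335943  0.93122212  0.30244059 -0.0017691 ]
 [ 0.00229772 -0.30844047  0.95124087  0.45319857]
 [ 0.          0.          0.          1.        ]]
```

View pics/w1.png

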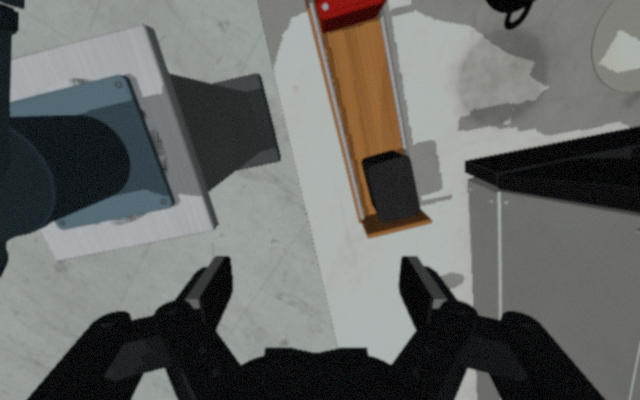

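The wrist view shows the rack with its wall end at (368,237)–(431,221), the packed tin at (392,187), and the stop at (327,27)–(384,10). I cast rays through these points.

```bash
python3 - <<'E'
from h import *
import pickle
ci=pickle.load(open("w1.pkl","rb"))
for nm,u,v,z in [("wall outer L",368,237,.078),("wall outer R",431,221,.078),("railL a",319,40,.019),("railL b",361,218,.019),("railR a",391,45,.019),("railR b",405,140,.019),("stop bot L",327,28,.006),("stop bot R",384,11,.006),("tin top far L",362,160,.07),("tin top far R",409,150,.07),("tin top near L",372,219,.07)]:
    print(nm,onz(ci,u,v,z).round(4))
im=cv2.imread("pics/w1.png")
cv2.imwrite("pics/c2.png",cv2.resize(im[0:245,290:450],None,fx=2.4,fy=2.4,interpolation=cv2.INTER_CUBIC))
E
```

```text
wall outer L [ 0.3981 -0.187 ]
wall outer R [ 0.4881 -0.1809]
railL a [0.383  0.0833]
railL b [ 0.3981 -0.1807]
railR a [0.4769 0.0579]
railR b [ 0.4812 -0.0719]
stop bot L [0.3973 0.098 ]
stop bot R [0.4765 0.1026]
tin top far L [ 0.4078 -0.0782]
tin top far R [ 0.4706 -0.0777]
tin top near L [ 0.4086 -0.1643]
```

View pics/c2.png

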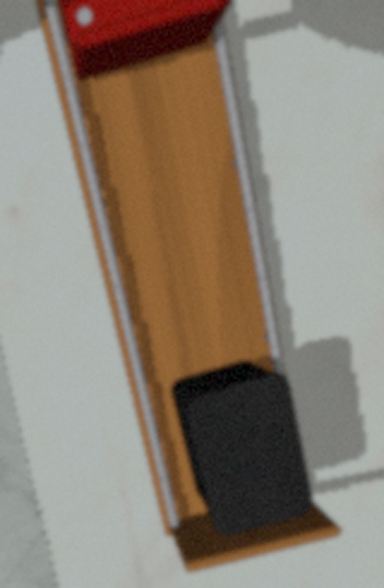

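```bash
python3 - <<'E'
from h import *
import pickle
ci=pickle.load(open("w1.pkl","rb"))
f=lambda x,y,z:onz(ci,290+(x-.7)/2.4,(y-.7)/2.4,z)
d=np.array([.0537,-.9986]);n=np.array([.9986,.0537])
for nm,x,y,z in [("L",72,75,.019),("L",118,290,.019),("L",173,525,.019),("R",222,45,.019),("R",240,165,.019),("R",273,340,.019),("stopbot",80,77,.006),("stopbot",218,40,.006),("tin",175,385,.07),("tin",288,375,.07),("tin",217,530,.07),("tin",308,515,.07),("wallinbot",178,530,.01)]:
    p=f(x,y,z); q=p-np.array([.4322,-.0185]); print(nm,p.round(4),"rack x,y",(q@n).round(4),(q@d).round(4))
E
```

```text
L [0.3861 0.0937] rack x,y -0.04 -0.1145
L [ 0.3903 -0.0248] rack x,y -0.0422 0.004
L [ 0.3992 -0.1817] rack x,y -0.0417 0.1612
R [0.4696 0.0915] rack x,y 0.0433 -0.1078
R [0.4714 0.0293] rack x,y 0.0417 -0.0456
R [ 0.4787 -0.0734] rack x,y 0.0435 0.0574
stopbot [0.3911 0.0946] rack x,y -0.0349 -0.1152
stopbot [0.471  0.0972] rack x,y 0.045 -0.1135
tin [ 0.4086 -0.0785] rack x,y -0.0268 0.0587
tin [ 0.4707 -0.0857] rack x,y 0.0349 0.0692
tin [ 0.4197 -0.1691] rack x,y -0.0206 0.1497
tin [ 0.4736 -0.1706] rack x,y 0.0332 0.1542
wallinbot [ 0.4028 -0.1898] rack x,y -0.0385 0.1694
```

Call:
send_rows(commands=[[[0.0478,-0.001,0.01],0,0],[[0.0478,-0.001,0.01],0,0],[[0.0478,-0.001,0.01],0,0],[[0.0478,-0.001,0.02],0,0],[[0.0478,-0.001,0.02],0,0],[[0.0478,-0.001,0.02],0,0],[[0.0478,-0.001,0.02],0,0],[[0.0478,-0.001,0.02],0,0],[[0.0478,-0.001,0.019],0,0],[[0,0,0],0,0],[[0,0,0],0,0]])

```text
clock: 3.9
ee_pos: [0.4214, 0.3434, 0.1696]
eef_rot: [2.438, 1.982, -0.003]
wrist_force: [0.4, -0.1, 0.4]
opening: 0.0855
grip_force: 0.0
```

```bash
python3 - <<'E'
from h import *
im,ci=wrist("w2");s=state();T=tool();print(s["clock"],s["ee_pos"],T[:3,1])
g=cv2.GaussianBlur(im,(3,3),0).max(2); 
c=proj(ci,[.423,.3435,.07]);print(c)
for z in(0,.07):
  q=[proj(ci,[.423+a*.98+b*.199,.3435-a*.199+b*.98,z]) for a,b in((-.0295,-.0435),(.0295,-.0435),(.0295,.0435),(-.0295,.0435))]
  cv2.polylines(im,[np.int32(q)],True,(0,255,0) if z else (255,0,255),1)
cv2.imwrite("pics/w2o.png",cv2.convertScaleAbs(im,alpha=1.5,beta=10))
E
```

```text
3.95 [0.42170886 0.34311297 0.17021565] [ 9.78789701e-01 -2.04867172e-01 -4.03433856e-04]
(np.float64(316.9270952471325), np.float64(205.58535940282044))
```

View pics/w2o.png

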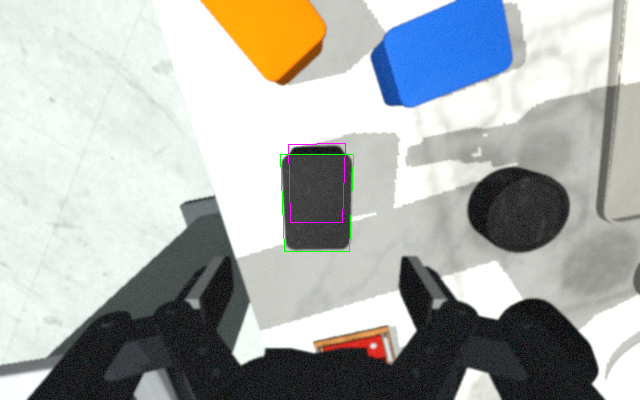

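The predicted outline matches the tin (centre 317,200). Next: descend and grip.

Call:
send_rows(commands=[[[0,0.001,0.025],0,0],[[0,0,0.025],0,0],[[0,0,0.025],0,0],[[0,0,0.025],0,0],[[0,0,0.02],0,0],[[0,0,0.01],0,0],[[0,0,0],0,0],[[0,0,0],0,255],[[0,0,0],0,255],[[0,0,0],0,255],[[0,0,0],0,255],[[0,0,0],0,255],[[0,0,0],0,255],[[0,0,0],0,255],[[0,0,0],0,255],[[0,0,0],0,255]], newtons=50)

```text
clock: 5.95
ee_pos: [0.4237, 0.3441, 0.0416]
eef_rot: [2.437, 1.982, 0.003]
wrist_force: [-0.4, -0.3, 7.4]
opening: 0.0583
grip_force: 55.3
```

Call:
send_rows(commands=[[[0,0,-0.02],0,255],[[0,0,-0.04],0,255],[[0,0,-0.04],0,255],[[0,0,-0.03],0,255],[[0,0,0],-0.13,255],[[0,0,0],-0.13,255],[[-0.017,-0.0003,0],0,255],[[-0.04,-0.0013,0],0,255],[[-0.04,-0.0013,0],0,255],[[-0.04,-0.0013,0],0,255],[[-0.04,-0.0013,0],0,255],[[-0.04,-0.0013,0],0,255],[[-0.04,-0.0013,0],0,255],[[-0.04,-0.0012,0],0,255],[[-0.03,-0.001,0],0,255],[[0,0,0],0,255],[[0,0,0],0,255]])

```text
clock: 8.07
ee_pos: [0.4301, 0.0167, 0.1702]
eef_rot: [-2.162, -2.279, 0.0]
wrist_force: [-0.1, -0.7, -1.5]
opening: 0.0584
grip_force: 54.3
```

```bash
python3 - <<'E'
from h import *
im,ci=wrist("w3");s=state();T=tool();print(s["clock"],s["ee_pos"],T[:3,1],s["opening"],s["grip_force"],s["wrist_force"])
D=np.array([.4310,.0165])-s["ee_pos"][:2];print("tool shift needed",D@T[:2,0],D@T[:2,1])
s2=snapshot("side");cv2.imwrite("pics/s2.png",s2)
cv2.imwrite("pics/c3.png",np.hstack([cv2.resize(im,(400,250)),s2[50:300,200:600]]))
E
```

```text
8.125 [0.43017881 0.01710151 0.17018683] [ 9.98538352e-01  5.40456318e-02 -4.78194846e-04] 0.058241364937985075 54.34770405292511 [ 0.16047685 -0.21119374 -0.83384272]
tool shift needed -0.0006450101663432454 0.0007874845668113153
```

View pics/c3.png

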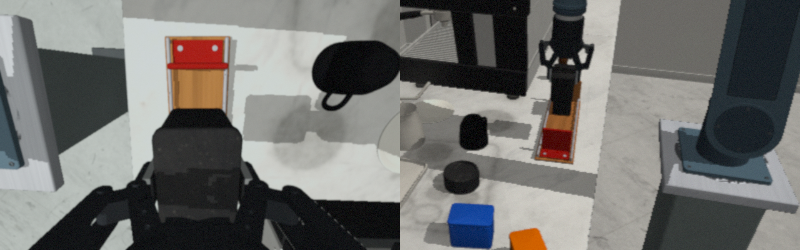

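The held tin lines up over the rack, with the rails symmetric about the image centre and the stop ahead of it. Next: lower it.

Call:
send_rows(commands=[[[0,0.001,0.02],0,255],[[0,0,0.03],0,255],[[0,0,0.03],0,255],[[0,0,0.02],0,255],[[0,0,0.012],0,255],[[0,0,0.006],0,255],[[0,0,0.002],0,255],[[0,0,0],0,255],[[0,0,0],0,255]])

```text
clock: 9.3
ee_pos: [0.4321, 0.0166, 0.0508]
eef_rot: [2.159, 2.281, 0.001]
wrist_force: [-0.3, -0.8, -2.6]
opening: 0.0583
grip_force: 54.4
```

Call:
send_rows(commands=[[[0,0,0.001],0,255],[[0,0,0.001],0,255],[[0,0,0.001],0,255],[[0,0,0],0,255]])

```text
clock: 9.8
ee_pos: [0.4317, 0.0167, 0.0476]
eef_rot: [2.159, 2.282, -0.0]
wrist_force: [-1.8, -0.6, 4.2]
opening: 0.0583
grip_force: 54.8
```

Call:
send_rows(commands=[[[0,0,0],0,0],[[0,0,0],0,0],[[0,0,0],0,0],[[0,0,0],0,0],[[0,0,0],0,0],[[0,0,0],0,0],[[0,0,-0.02],0,0],[[0,0,-0.04],0,0],[[0,0,-0.04],0,0],[[0.03,0,0],0,255],[[0.04,-0.0007,0],0,255],[[0.04,-0.0007,0],0,255],[[0.015,0,0],0,255],[[0,0,0],0,255],[[0,0,0],0,255],[[0,0,0],0,255]], newtons=30)

```text
clock: 11.8
ee_pos: [0.4236, 0.1405, 0.1473]
eef_rot: [2.161, 2.28, -0.0]
wrist_force: [0.2, 0.1, -0.0]
opening: 0.0005
grip_force: 0.0
```

```bash
python3 - <<'E'
from h import *
s=state();T=tool();print(s["clock"],s["ee_pos"],T[:3,1],s["opening"],s["wrist_force"])
o=np.array([.4322,-.0185]);d=np.array([.0537,-.9986]);print("rack y of TCP",(s["ee_pos"][:2]-o)@d)
im=snapshot("top");ci=camera_info("top");cv2.imwrite("pics/t2.png",im)
w,cw=wrist("w4")
a=cv2.resize(im[185:265,320:480],(600,300));b=cv2.resize(w,(400,250))
out=np.zeros((560,600,3),np.uint8);out[:300]=a;out[305:555,:400]=b;cv2.imwrite("pics/c4.png",cv2.convertScaleAbs(out,alpha=1.6,beta=10))
E
```

```text
11.8 [0.42363471 0.14050343 0.14725389] [ 9.98563984e-01  5.35719696e-02 -1.14939407e-04] 0.0004932660809284757 [ 0.20455075  0.13185394 -0.00168349]
rack y of TCP -0.15924077929711972
```

View pics/c4.png

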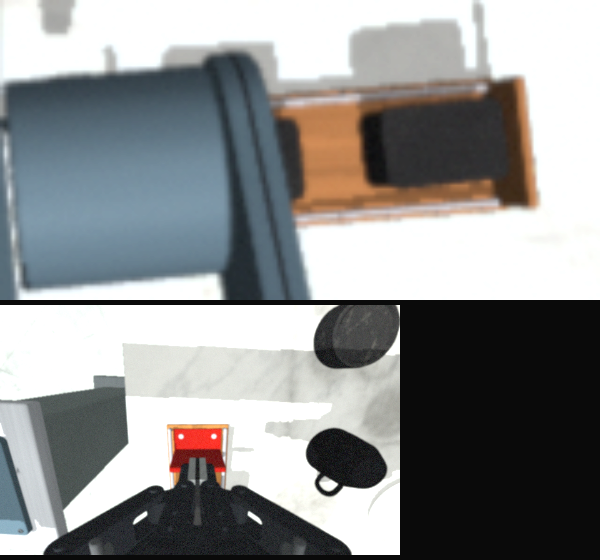

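The wrist picture shows the red foot in front of the closed fingers, and the loose tin stands in the rack. I work out where the stop's outer face is from the red mask.

```bash
python3 - <<'E'
from h import *
o=np.array([.4322,-.0185]);d=np.array([.0537,-.9986])
im=cv2.imread("pics/w4.png");ci=camera_info("wrist");ci["T"]=tool()@np.array(ci["T_tool_cam"])
b,g,r=[im[...,i].astype(int) for i in range(3)]
m=(r>60)&(r>2.5*g)&(r>2.5*b)
for u in (285,300,340,350):
    v=np.where(m[:,u])[0]; print(u,v.min(),"foot rear rack y",((onz(ci,u,v.min(),.011)-o)@d).round(4), v.max())
im=cv2.imread("pics/top.png");ci=camera_info("top")
b,g,r=[im[...,i].astype(int) for i in range(3)]
m=(r>60)&(r>2.5*g)&(r>2.5*b)
for v in (222,230,238):
    u=np.where(m[v,320:380])[0]+320;print(v,"rear",((onz(ci,u.min()-.5,v,.011)-o)@d).round(4),"inner top",((onz(ci,u.max()+.5,v,.073)-o)@d).round(4))
E
```

```text
285 198 foot rear rack y -0.1553 267
300 198 foot rear rack y -0.1553 249
340 198 foot rear rack y -0.1553 250
350 198 foot rear rack y -0.1553 267
222 rear -0.1562 inner top -0.1144
230 rear -0.1551 inner top -0.1161
238 rear -0.1568 inner top -0.1152
```

Call:
send_rows(commands=[[[0,0,0.03],0,255],[[0,0,0.04],0,255],[[0,0,0.03],0,255],[[0,0,0.012],0,255],[[0,0,0],0,255],[[-0.01,0,0],0,255],[[-0.01,0,0],0,255],[[-0.01,0,0],0,255],[[-0.01,0,0],0,255],[[-0.01,0,0],0,255]])

```text
clock: 13.15
ee_pos: [0.4269, 0.0915, 0.0361]
eef_rot: [2.16, 2.28, 0.004]
wrist_force: [0.6, 6.8, 2.6]
opening: -0.0002
grip_force: 0.0
```

Call:
send_rows(commands=[[[-0.007,0,0],0,255],[[-0.007,0,0],0,255],[[-0.007,0,0],0,255],[[-0.007,0,0],0,255],[[-0.007,0,0],0,255],[[-0.006,0,0],0,255],[[-0.006,0,0],0,255],[[-0.005,0,0],0,255],[[-0.004,0,0],0,255],[[-0.003,0,0],0,255],[[0,0,0],0,255]])

```text
clock: 14.52
ee_pos: [0.43, 0.0324, 0.0359]
eef_rot: [2.16, 2.28, 0.003]
wrist_force: [0.5, 4.2, 1.2]
opening: -0.0002
grip_force: 0.0
```

Call:
send_rows(commands=[[[-0.003,0,0],0,255],[[-0.003,0,0],0,255],[[-0.003,0,0],0,255],[[-0.002,0,0],0,255]])

```text
clock: 15.02
ee_pos: [0.4305, 0.0221, 0.0359]
eef_rot: [2.16, 2.281, 0.003]
wrist_force: [1.3, 7.9, 3.1]
opening: 0.0
grip_force: 0.0
```

Call:
send_rows(commands=[[[-0.0015,0,0],0,255],[[-0.0015,0,0],0,255]])

```text
clock: 15.28
ee_pos: [0.4306, 0.0192, 0.0359]
eef_rot: [2.16, 2.281, 0.003]
wrist_force: [1.2, 9.2, 3.6]
opening: -0.0002
grip_force: 0.0
```

Call:
send_rows(commands=[[[-0.0015,0,0],0,255],[[-0.0015,0,0],0,255]])

```text
clock: 15.52
ee_pos: [0.4308, 0.0163, 0.0359]
eef_rot: [2.16, 2.281, 0.003]
wrist_force: [1.2, 9.5, 3.0]
opening: -0.0002
grip_force: 0.0
```

Call:
send_rows(commands=[[[-0.0015,0,0],0,255],[[-0.0015,0,0],0,255]])

```text
clock: 15.78
ee_pos: [0.4309, 0.0147, 0.0359]
eef_rot: [-2.161, -2.278, -0.006]
wrist_force: [3.1, 24.1, 6.0]
opening: -0.0
grip_force: 0.0
```

The force rose to 24 N, so the tins are up against the wall. Next: back off, rise and check.

Call:
send_rows(commands=[[[0.003,0,0],0,255],[[0.015,0,0],0,255],[[0.015,0,0],0,255],[[0,0,-0.03],0,255],[[0,0,-0.05],0,255],[[0,0,-0.05],0,255],[[0.04,0,-0.03],0,255],[[0.05,0,-0.02],0,255],[[0.05,0,0],0,255],[[0.05,0,0],0,255],[[0.05,0,0],0,255],[[0,0,0],0,255]])

```text
clock: 17.27
ee_pos: [0.4141, 0.2886, 0.215]
eef_rot: [-2.153, -2.287, 0.0]
wrist_force: [0.1, -1.0, -0.0]
opening: 0.0
grip_force: 0.0
```

```bash
python3 - <<'E'
from h import *
s=state();print(s["clock"],s["ee_pos"],s["wrist_force"])
o=np.array([.4322,-.0185]);d=np.array([.0537,-.9986])
im=snapshot("top");ci=camera_info("top")
b,g,r=[im[...,i].astype(int) for i in range(3)]
m=(r>60)&(r>2.5*g)&(r>2.5*b)
for v in (218,226,234):
    u=np.where(m[v,320:460])[0]+320
    if len(u):print(v,"rear",((onz(ci,u.min()-.5,v,.011)-o)@d).round(4),"inner top",((onz(ci,u.max()+.5,v,.073)-o)@d).round(4))
s2=snapshot("side")
out=np.vstack([cv2.resize(im[185:265,320:480],(600,300)),cv2.resize(s2[80:230,270:450],(348,290)).copy() if 0 else cv2.copyMakeBorder(cv2.resize(s2[80:230,270:450],(348,290)),0,0,0,252,0)])
cv2.imwrite("pics/c5.png",cv2.convertScaleAbs(out,alpha=1.7,beta=10))
E
```

```text
17.275 [0.41405374 0.28864675 0.21497311] [ 0.0991636  -1.02169491 -0.01692334]
218 rear -0.0547 inner top -0.0135
226 rear -0.0538 inner top -0.0128
234 rear -0.0557 inner top -0.0147
```

View pics/c5.png

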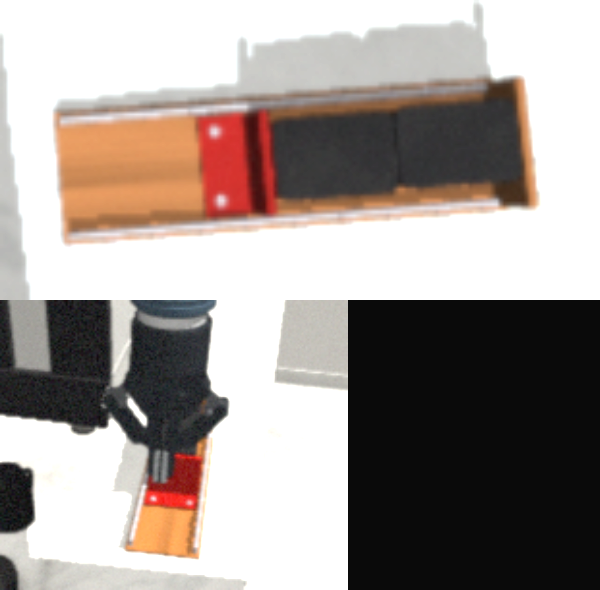

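The tins are packed between the stop and the wall, with no visible gap. One last check on how far each tin is off the centre line, then I hand in.

```bash
python3 - <<'E'
from h import *
ci=camera_info("top");o=np.array([.4329,-.017]);d=np.array([.0537,-.9986]);n=np.array([.9986,.0537])
f=lambda x,y:onz(ci,320+(x-1.4)/3.75,185+(y-1.4)/3.75,.076)
for nm,P in {"packed":[(398,112),(402,187),(520,100),(522,178)],"loose":[(274,122),(278,197),(393,113),(397,190)]}.items():
    W=np.array([f(*p) for p in P]);c=W.mean(0)-o;e=W[2]+W[3]-W[0]-W[1];print(nm,"x",(c@n).round(4),"y",(c@d).round(4),"yaw",np.degrees(np.arctan2(e@n,e@d)).round(1))
E
```

```text
packed x 0.0022 y 0.12 yaw 0.7
loose x 0.0009 y 0.0316 yaw -0.4
```

```bash
python3 -c "
from cell import *
print(job_done())"
```

```text
the job is handed in; nothing more can be done
None
```

The black bean tin now stands in the rack between the packed tin and the red stop, and I pushed the stop until both tins were tight against the wall (stop value about 0.10). I handed the job in at about 17 s; it returned no verdict.

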